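# Check a fusing kiln's lid temperature, then hold the lid open to vent

### The arm

A 6-joint arm with a two-finger parallel gripper is mounted at the origin on the work surface. World frame = base frame: x ahead of the robot, y to its left, z up, the work surface at z = 0. Lengths are in mm, angles in degrees, forces in N, time in s.
With the tool pointing down it reaches from about 300 to 850 mm from the base axis. Payload 4.2 kg.
Tool frame: the origin (TCP) lies between the finger pads, 19 mm behind the fingertips; this is the grasp point; z points along the fingers, y is the line along which they close (so a half turn about z gives the same grasp; the last joint's range is limited). The gripper opens to 91 mm and grips with 3 to 60 N. Pads are 32 mm wide; open, the fingers measure 118 mm over their backs; the gripper's body (76 mm by 178 mm) begins 60 mm behind the grasp point.
Start: joints at [-68.698, 18.312, 89.639, -0, 72.044, -1.146], TCP at [219.569, -531.442, 232.776] pointing down, gripper open.
Joint ranges: [-177.97, 177.97], [-48.28, 115.42], [12.27, 149.76], [-77.06, 257.06], [2.81, 150.46], [-146.56, 146.56]. Speed limits (degrees/s): [147.25, 147.25, 180, 180, 180, 180].

### API

Orientations are given as [roll, pitch, yaw] about the fixed x, y, z axes, in that order (R = Rz(yaw) Ry(pitch) Rx(roll)).
In Python, from workcell import env gives the robot as it stands.
- The arm moves only by the shell command python3 -m jog 'ROWS' [FORCE]. ROWS is a JSON object of lists of equal length, an entry for each row: "jaw": the finger opening in mm, from 0 to 91.2; "slide": the shift along the tool's x, y, z in units of 30 mm (1.0 is 30 mm), a list of three; "spin": the turn about the tool's z in units of 8 degrees (1.0 is 8 degrees). In form: {"jaw": [jaw, ...], "slide": [[dx, dy, dz], ...], "spin": [spin, ...]}. A call has 1 to 10 rows; each row shifts and turns the commanded pose from where the row before left it, along the tool's axes as they then stand; what a row does not reach is not made up. A row lasts 1/10 s, in which the tool goes at most 50 mm and 8.59 degrees, less where a joint would pass 70% of its speed; a pose out of reach is approached as far as the arm can. A call is refused whole if a number of a shift passes 1 or a number of a turn 1, either way. A call with a gripper value outside its range is refused whole. The fingers move at their own pace and stop on an object; FORCE is the grip in N (left out, the last holds). Time passes only in rows, so rows that do not move let the fingers close. It gives the time, the measured TCP pose, the force, the opening and the grip force at its end, in the units of the state.
- env.state(): the state, without advancing time (a new reading comes with each control period).
- env.grab_frame(name): name is "scene" or "side" or "wrist"; returns the picture (480x640x3 uint8, red, green, blue); there is no depth.
- env.camera_model(name): a dict with "fx", "fy", "cx", "cy" (pixels), "D" ([k1, k2, p1, p2, k3] as OpenCV has them; the pictures are not rectified), "camera_from_world" (4x4, takes a point from world to camera coordinates). Camera axes: x right, y up, looking along -z (the intrinsics and any distortion apply to the point x, -y, -z); pixel columns grow to the right and rows downward; lengths in mm; the calibration is good to about 2 mm. A picture is of the moment at which its call begins: read the wrist's pose just before it. camera_model takes no time and is no camera call; for the wrist camera it gives the pose at the moment of the call.
- env.job_done(): hands the job in; it is judged then, once.
The state is a dict: "time_s": time; "qpos": joint angles; "qvel": joint speeds; "effort": joint torques, N m; "ee_pos": TCP position; "ee_rot": TCP orientation; "force": force on the tool from outside, world axes, zero at the start; "torque": the same for the moment, N m; "gripper_width": finger opening in mm; "gripper_force": force on a finger pad.
Only numpy, scipy, OpenCV 4.12 (cv2) and the standard library are available. Lean on these libraries where they do the work, as an engineer would, in place of code of your own. Each camera call takes 0.05 s, during which the arm holds its last target. There are 200 camera calls.

### The job

Before venting the small kiln, take the contact thermometer from its wooden stand and touch its tip lightly to the two steel studs on the closed lid, first the stud nearer the handle, then the stud nearer the hinge, and put the thermometer back upright in its stand. Then lift the lid by its bar handle to 40 degrees open (within 5 degrees) and finish while still holding it there: the lid falls shut if let go, so do not release it and do not prop it. Leave the pot, jar and pliers alone.

Things in the scene. Friction and masses are not known exactly. Their poses are not given: they have to be found in the camera images.
- kiln: Small tabletop glass-fusing kiln, fixed to the bench: a grey square box 260 x 260 mm, with its lid 140 mm high. Origin: centre of its underside on the bench; x points from the handle side (towards the robot) to the hinge side, y to the left as seen from the robot, z up. Body 100 mm high on 12 mm feet; a hollow chamber inside.
- lid (a joint): Angle of the kiln's lid in rad: 0 closed, growing as its handle side rises; 40 degrees = 0.698; stops at 1.5. The lid is a slab 260 x 260 x 40 mm hinged along the kiln's far (+x) edge, 0.55 to 0.95 kg; nothing but gravity acts on it (hardly any hinge friction), so it falls shut when let go at 40 degrees.
- lid_hinge (a point): Middle of the lid's hinge axis: 130 mm along +x from the kiln's centre, 100 mm above the bench. The axis runs along the kiln's y.
- lid_handle (a point): Middle of the bar handle on the lid's top near its front edge: a round steel bar 12 mm thick, 142 mm long along the kiln's y, on 10 mm posts 60 mm either side of its middle. Its axis is 32 mm above the lid's top; lid closed: 225 mm towards the front from the hinge axis and 72 mm above it (172 mm above the bench). It turns with the lid and can roll between the fingers.
- front_stud (a point): Centre of the top of the stud nearer the handle: plain steel disc 18 mm across standing 6 mm above the lid; on the closed lid 35 mm from the kiln's centre towards the handle side and 80 mm to the +y side, 146 mm above the bench.
- rear_stud (a point): Centre of the top of the stud nearer the hinge: the same 18 mm disc, 80 mm from the kiln's centre towards the hinge side and 80 mm to the -y side, 146 mm above the bench.
- stand: Wooden block 75 x 75 x 65 mm fixed to the bench with an upright through hole 21 mm in diameter in the middle of its top. Origin: centre of its underside. Its place on the bench can swap with the pot's.
- probe: Contact thermometer, 0.12 kg, upright in the stand. Origin: on its axis, at the underside of its black 34 x 34 x 8 mm collar, which rests on the stand's top; z up. Above the collar a grey square grip 26 x 26 mm, 8 to 90 mm above the origin, faces along its x and y; below, a 9 mm steel rod hangs in the hole, its tip 55 mm below the origin. 6 mm of play each side of the rod.
- probe_tip (a point): End of the thermometer's brass tip, 55 mm below the probe's origin on its axis. The last part is a spring plunger: it yields 8 mm upwards at about 1 N to 3.3 N, then is rigid.
- pot: Bystander: upturned terracotta pot, 110 mm across at the bench, 105 mm high. Origin: centre of its underside.
- jar: Bystander: glass jar with a steel cap, 64 mm across, 100 mm high. Origin: centre of its underside.
- pliers: Bystander: glass pliers with red handles lying flat, about 185 x 60 mm, 13 mm high; jaws along its x. Origin: on the bench near the pivot.
Not all that is in view belongs to the job. Of the things like the probe, leave any that is green; of the rest the smaller one is meant. What is shaped like the stand but green or purple is not meant.

How it is judged (in metres and radians):
On the way, in this order (a step that is already met when the one before it is completed fails the run):
1. the held thermometer's tip touches the stud nearer the handle, lid closed (distance between probe_tip and front_stud below 0.011 m and contact force between probe and kiln above 0.4 N and contact force between the fingers and probe above 1 N and value of joint lid below 0.05 rad), for 0.1 s.
2. the held thermometer's tip touches the stud nearer the hinge, lid closed (distance between probe_tip and rear_stud below 0.011 m and contact force between probe and kiln above 0.4 N and contact force between the fingers and probe above 1 N and value of joint lid below 0.05 rad), for 0.1 s.
3. the thermometer is back upright in its stand and let go, lid still closed (horizontal distance between probe and stand below 0.012 m and z of probe in the frame of stand between 0.06 and 0.07 m and angle between probe's own z axis and vertical below 0.15 rad and contact force between each of the arm, the fingers and probe below 0.05 N and value of joint lid below 0.05 rad), for 0.2 s.
At the end, for the whole second after the job is handed in: Lid still at 0.611 to 0.785 rad, carried by the fingers (over 1 N, TCP within 45 mm of the bar's middle), touched by no loose thing; thermometer untouched and upright (0.15 rad) in its stand, axis within 12 mm of the stand's, collar on its top within 5 mm (value of joint lid between 0.611 and 0.785 rad and velocity of joint lid between -0.05 and 0.05 rad/s and contact force between the fingers and kiln above 1 N and distance between the grasp point and lid_handle below 0.045 m and contact force between each of probe, pot, jar, pliers and kiln below 0.05 N and horizontal distance between probe and stand below 0.012 m and z of probe in the frame of stand between 0.06 and 0.07 m and angle between probe's own z axis and vertical below 0.15 rad and contact force between each of the arm, the fingers and probe below 0.05 N and linear speed of probe below 0.03 m/s); the arm keeps its last pose, push and grip.
It fails at once if the thermometer is pressed hard on the kiln (over 20 N) (contact force between probe and kiln above 20 N).
It fails at once if the pot is disturbed (moved over 20 mm) (distance of pot from where it was at the start of the episode above 0.02 m).
It fails at once if the jar is disturbed (moved over 20 mm) (distance of jar from where it was at the start of the episode above 0.02 m).
It fails at once if the pliers is disturbed (moved over 20 mm) (distance of pliers from where it was at the start of the episode above 0.02 m).
It also fails if it takes over 67 s, if anything falls off the work surface, if the arm or the gripper's body presses on something with over 40 N, if the wrist force passes 120 N, or if a joint passes its speed limit or range.

## Working session

There is one attempt and no reset: what is moved stays moved. The work goes in short steps, Python scripts to look and compute and a shell command to move; the robot and the scene stay as the last step left them, time stands still between calls to the robot, and variables do not carry over. Pictures are saved under pics/ and viewed, at most 12 in all, crops included, and the job is handed in when it is done.

```bash
ls; mkdir -p pics
python3 - <<'E'
from workcell import env
import cv2,numpy as np
a=env.grab_frame("scene");b=env.grab_frame("side")
cv2.imwrite("pics/scene0.png",a[...,::-1]);cv2.imwrite("pics/side0.png",b[...,::-1])
s=env.state();print(s["time_s"],s["ee_pos"],s["ee_rot"],s["gripper_width"])
for n in("scene","side"):
  m=env.camera_model(n);C=np.array(m["camera_from_world"]);print(n,m["fx"],m["D"],(-C[:3,:3].T@C[:3,3]).round())
E
```

```text
pics
0.1 [ 219.39855931 -531.03759804  232.02500041] [-1.79909843e+02 -3.53717946e-04  2.24486171e+01] 90.86611479879056
scene 458.4511589874224 [-0.06350655  0.          0.          0.          0.        ] [1303.  -74.  882.]
side 540.1937232408462 [0.02921339 0.         0.         0.         0.        ] [-75. 909. 902.]
```

View pics/scene0.png

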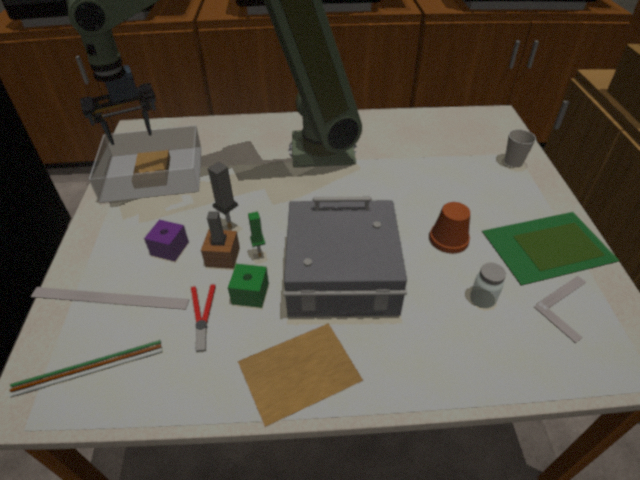

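View pics/side0.png

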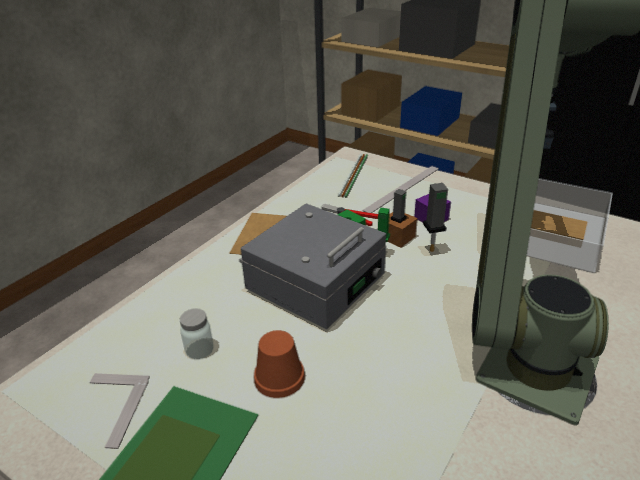

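The scene view shows the candidates for the probe: 
- a grey thermometer in the brown stand at (215,230)
- a larger grey one at (222,188)
- a green one at (256,230)

The stand could be the brown block at (220,248), the purple one at (166,240) or the green one at (248,285). I choose the small grey thermometer in the brown stand. In the side view it is at (399,205). The studs are at (377,225) front and (307,262) rear in the scene view, and (305,259) and (309,215) in the side view.

```bash
cat > h.py <<'E'
import cv2,numpy as np
from workcell import env
def ray(m,p):
    K=np.array([[m["fx"],0,m["cx"]],[0,m["fy"],m["cy"]],[0,0,1.]])
    u=cv2.undistortPoints(np.array([[p]],float),K,np.array(m["D"],float))[0,0]
    C=np.array(m["camera_from_world"]);R=C[:3,:3]
    d=R.T@np.array([u[0],-u[1],-1.]);return -R.T@C[:3,3],d/np.linalg.norm(d)
def plane(m,p,z):
    o,d=ray(m,p);return o+d*(z-o[2])/d[2]
def tri(*mp):
    A=np.zeros((3,3));b=np.zeros(3);L=[]
    for m,p in mp:
        o,d=ray(m,p);P=np.eye(3)-np.outer(d,d);A+=P;b+=P@o;L.append((o,P))
    x=np.linalg.solve(A,b);return x,max(np.linalg.norm(P@(x-o)) for o,P in L)
def proj(m,X):
    C=np.array(m["camera_from_world"]);c=C[:3,:3]@np.array(X,float)+C[:3,3]
    K=np.array([[m["fx"],0,m["cx"]],[0,m["fy"],m["cy"]],[0,0,1.]])
    return cv2.projectPoints(np.array([[c[0],-c[1],-c[2]]]),np.zeros(3),np.zeros(3),K,np.array(m["D"],float))[0][0,0]
E
python3 - <<'E'
from h import *
a=cv2.imread("pics/scene0.png");b=cv2.imread("pics/side0.png")
def stud(im,p,r=7):
    x,y=p;g=cv2.cvtColor(im,6)[y-r:y+r+1,x-r:x+r+1].astype(float)
    w=np.clip(g-np.median(g)-12,0,None);Y,X=np.mgrid[-r:r+1,-r:r+1];return (x+(w*X).sum()/w.sum(),y+(w*Y).sum()/w.sum())
ms,md=env.camera_model("scene"),env.camera_model("side")
for n,p,q in(("front",(377,225),(305,259)),("rear",(307,262),(309,215))):
    P,Q=stud(a,p),stud(b,q);print(n,np.round(P+Q,1),tri((ms,P),(md,Q)))
for n,p,q in(("hL",(368,203),(331,260)),("hR",(315,202),(362,232)),):print(n,tri((ms,p),(md,q)))
c1=cv2.resize(a[150:310,140:280],None,fx=3.4,fy=3.4,interpolation=2)[:540];c2=cv2.resize(b[170:260,360:460],None,fx=3.2,fy=3.2,interpolation=2)
W=np.zeros((540,800,3),np.uint8);W[:c1.shape[0],:c1.shape[1]]=c1;W[:c2.shape[0],476:476+c2.shape[1]]=c2;cv2.imwrite("pics/crop.png",W)
E
```

```text
front [376.7 223.5 305.  258.2] (array([534.5548168 ,  95.67013385, 147.34039916]), np.float64(0.28874451692835157))
rear [307.2 260.8 308.4 213.6] (array([640.58401468, -70.43244731, 147.24459531]), np.float64(0.14776943288785663))
hL (array([471.7043146 ,  82.19864784, 157.72645145]), np.float64(0.7388567157093818))
hR (array([464.97599456, -45.96008839, 163.38949222]), np.float64(1.6455747418743325))
```

View pics/crop.png

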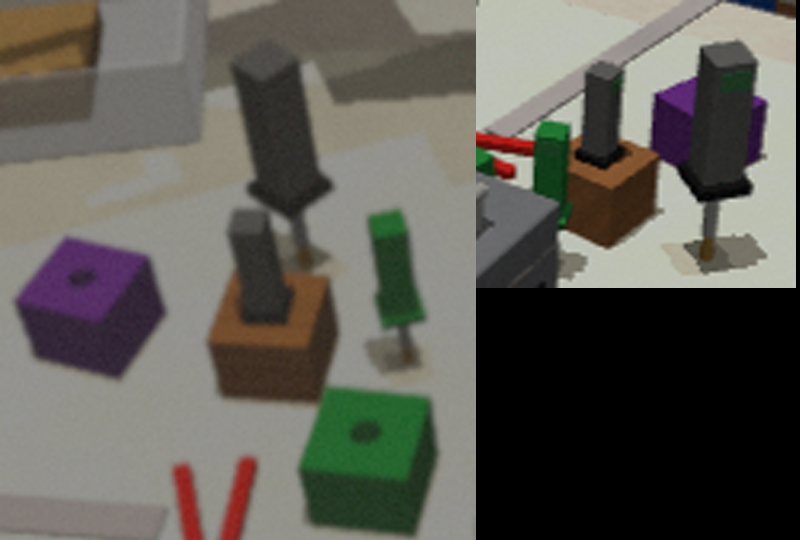

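The crop confirms it: the small grey thermometer is in the brown stand. Its top is at scene (213.5,214.7) and side (399.7,191.9). The large grey and green ones stand close to it.

Run:
```python
from h import *
ms,md=env.camera_model("scene"),env.camera_model("side")
s=lambda x,y:(140+x/3.4,150+y/3.4)
d=lambda x,y:(360+(x-476)/3.2,170+y/3.2)
for n,p,q in(("small top",s(250,218),d(603,69)),("big top",s(267,60),d(727,52)),("green top",s(387,215),d(553,129)),("stand corner near-kiln/-robot",s(325,334),d(607,178))):print(n,tri((ms,p),(md,q)))
print("stand top corners z65",[plane(ms,s(*p),65).round()[:2] for p in((207,344),(324,336),(332,278),(232,275))])
print("side stand corners",[plane(md,d(*p),65).round()[:2] for p in((612,177),(657,152),(568,147))])
print("big tip",plane(ms,s(303,258),0)[:2],plane(md,d(707,258),0)[:2],"green tip",plane(ms,s(407,358),0)[:2])
print([plane(ms,p,0).round() for p in((214,290),(194,290),(201,347))])
m=env.camera_model("wrist");C=np.array(m["camera_from_world"]);st=env.state();print("wristcam",-C[:3,:3].T@C[:3,3],-C[2,:3],st["ee_pos"],st["ee_rot"],m["fx"])
```

```text
small top (array([ 483.29268677, -287.62030818,  154.78670936]), np.float64(0.6372904179507577))
big top (array([ 370.21295369, -278.96456889,  207.73863276]), np.float64(1.4077344780115006))
green top (array([ 479.29324922, -191.92450662,  146.45299721]), np.float64(0.956780515694353))
stand corner near-kiln/-robot (array([ 474.54729157, -263.17199543,   44.64581179]), np.float64(17.980646216384283))
stand top corners z65 [array([ 518., -330.]), array([ 515., -246.]), array([ 455., -244.]), array([ 447., -320.])]
side stand corners [array([ 457., -265.]), array([ 441., -323.]), array([ 513., -289.])]
big tip [ 362.24169102 -283.15585802] [ 368.09650114 -282.72219316] green tip [ 480.20676773 -193.39054468]
[array([ 589., -302.,    0.]), array([ 586., -351.,    0.]), array([ 749., -314.,    0.])]
wristcam [ 291.00038008 -502.40542779  385.0085265 ] [-0.25201337 -0.10291947 -0.96223534] [ 219.39855931 -531.03759804  232.02500041] [-1.79909843e+02 -3.53717946e-04  2.24486171e+01] 365.7316767402919
```

```bash
python3 -m jog '{"jaw":[91,91,91,91,91,91,91,91,91,91],"slide":[[0,0,-0.43],[0,0,-0.43],[0,0,-0.43],[0.98,-0.9,0],[0.98,-0.9,0],[0.98,-0.9,0],[0.98,-0.9,0],[0.98,-0.9,0],[0.98,-0.9,0],[0.98,-0.9,0]],"spin":[1,1,0.8,0,0,0,0,0,0,0]}' 30
python3 -m jog '{"jaw":[91,91,91,91],"slide":[[0.97,-0.9,0],[0.97,-0.9,0],[0,0,0],[0,0,0]],"spin":[0,0,0,0]}'
python3 - <<'E'
from h import *
import pickle
m=env.camera_model("wrist");s=env.state();a=env.grab_frame("wrist");cv2.imwrite("pics/w1.png",a[...,::-1]);pickle.dump((m,s),open("w1.pkl","wb"))
print(s["ee_pos"],s["ee_rot"],s["force"]);print(proj(m,(483,-288,155)),proj(m,(483,-288,65)))
E
```

```text
time_s: 1.1
ee_pos: [426.0, -340.9, 271.1]
ee_rot: [-180.0, 0.0, 0.0]
force: [0.4, 0.2, -0.7]
gripper_width: 91.1
gripper_force: 0.0
time_s: 1.5
ee_pos: [483.4, -287.7, 270.9]
ee_rot: [-180.0, 0.1, 0.2]
force: [-0.2, 0.1, -0.5]
gripper_width: 90.9
gripper_force: 0.0
[ 483.42065227 -287.66935278  270.86875322] [-1.79995566e+02  8.64812313e-02  1.59630190e-01] [-0.20405885  0.06350621 -0.50897154]
[323.68907635 243.73335633] [323.77823709 218.69655635]
```

View pics/w1.png

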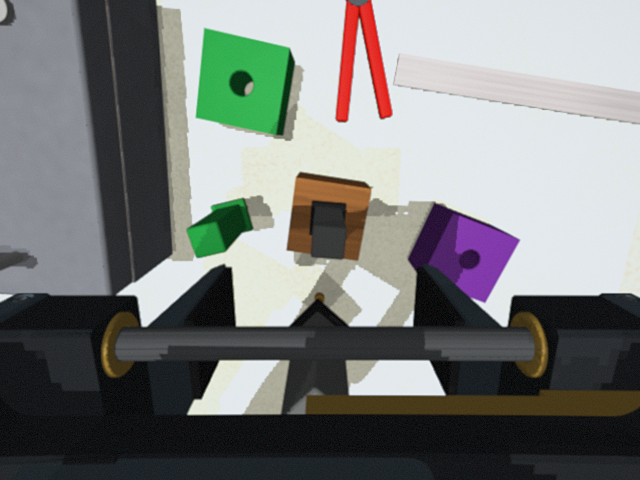

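The wrist view has image up as world +x and left as +y. The small probe is at (328,235) in the brown stand, whose corners are (296,173), (371,187), (362,260) and (288,249). The big thermometer is behind the gripper at (318,320), the green one at (225,230) and the kiln at the left.

Run:
```python
from h import *
import pickle
a=cv2.imread("pics/w1.png");m,s=pickle.load(open("w1.pkl","rb"))
h=cv2.cvtColor(a,40);H,S,V=cv2.split(h)
roi=np.zeros(H.shape,bool);roi[165:268,280:380]=1
st=((H<20)&(S>90)&roi)
top=st&(V>95)
print("V pcts",np.percentile(V[st],[5,25,50,75,95]))
gr=((S<60)&(V<110)&roi);n,l,stt,c=cv2.connectedComponentsWithStats(gr.astype(np.uint8))
i=1+np.argmax(stt[1:,4]);print(stt[i],c[i],np.percentile(V[l==i],[5,25,50,75,95]))
cr=cv2.resize(a[165:270,275:385],None,fx=5,fy=5,interpolation=cv2.INTER_CUBIC);cv2.imwrite("pics/w1c.png",cr)
```

```text
V pcts [ 64.  87. 114. 161. 170.]
[ 310  202   36   57 1809] [327.82697623 230.39248203] [32. 45. 55. 59. 61.]
```

View pics/w1c.png

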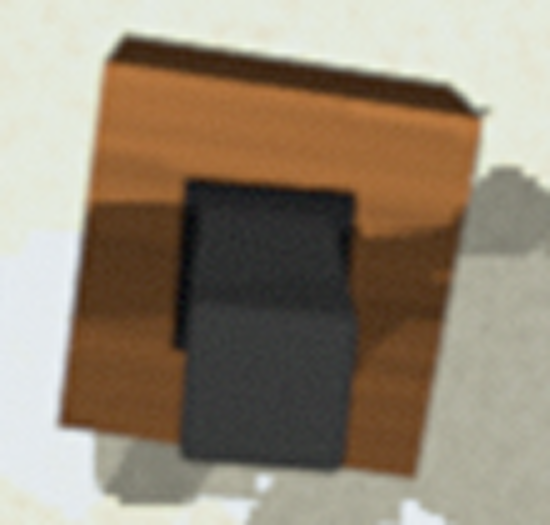

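The close crop shows the grip top with corners (192,303), (355,315), (342,468) and (182,458), and the stand top with corners (108,62), (482,116), (414,475) and (60,427). Both are slightly rotated.

Run:
```python
from h import *
import pickle
m,s=pickle.load(open("w1.pkl","rb"))
f=lambda L,z:np.array([plane(m,(275+x/5-.4,165+y/5-.4),z)[:2] for x,y in L])
def rep(n,q):
    e=[q[(i+1)%4]-q[i] for i in range(4)]
    print(n,q.mean(0).round(1),[ (round(np.linalg.norm(v),1),round((np.degrees(np.arctan2(v[1],v[0]))+45)%90-45,1)) for v in e])
rep("grip",f([(192,303),(355,315),(342,468),(182,458)],155))
rep("stand",f([(108,62),(482,116),(414,475),(60,427)],65))
c=f([(187,180),(354,192)],73);v=c[1]-c[0];print(c,np.degrees(np.arctan2(v[1],v[0]))%90-90)
ms,md=env.camera_model("scene"),env.camera_model("side")
print(tri((m,(275+267/5-.4,165+386/5-.4)),(ms,(213.5,214.1)),(md,(399.7,191.5))))
```

```text
grip [ 484.4 -291.4] [(np.float64(24.7), np.float64(-4.1)), (np.float64(24.4), np.float64(-3.6)), (np.float64(24.8), np.float64(-3.6)), (np.float64(24.6), np.float64(-3.9))]
stand [ 482. -292.] [(np.float64(73.7), np.float64(-8.0)), (np.float64(74.9), np.float64(-8.6)), (np.float64(73.6), np.float64(-7.9)), (np.float64(75.0), np.float64(-8.6))]
[[ 502.54969315 -276.56921011]
 [ 500.31568437 -308.87547416]] -3.955760193997577
(array([ 483.77179482, -289.40370659,  154.25793232]), np.float64(2.1004397222456554))
```

```bash
python3 -m jog '{"jaw":[91,91,91,91,91,91,91,91],"slide":[[0.03,0.12,0],[0,0,0.9],[0,0,0.9],[0,0,0.9],[0,0,0.9],[0,0,0.8],[0,0,0.46],[0,0,0]],"spin":[0.5,0,0,0,0,0,0,0]}' 30
python3 -m jog '{"jaw":[20,20,20,20,20,20,20],"slide":[[0,0,0],[0,0,0],[0,0,0],[0,0,0],[0,0,0],[0,0,0],[0,0,0]],"spin":[0,0,0,0,0,0,0]}' 30
```

```text
time_s: 2.35
ee_pos: [481.8, -292.2, 123.6]
ee_rot: [-179.9, 0.3, -4.1]
force: [-0.8, -0.4, -0.1]
gripper_width: 91.3
gripper_force: 0.0
time_s: 3.05
ee_pos: [484.3, -291.8, 125.8]
ee_rot: [180.0, -0.0, -3.9]
force: [0.6, -0.2, -0.2]
gripper_width: 37.7
gripper_force: 0.0
```

```bash
python3 -m jog '{"jaw":[20,20,20,20],"slide":[[0,0,0],[0,0,0],[0,0,0],[0,0,0]],"spin":[0,0,0,0]}' 30
python3 -m jog '{"jaw":[20,20,20,20,20],"slide":[[0,0,-0.5],[0,0,-0.9],[0,0,-0.9],[0,0,-0.7],[0,0,0]],"spin":[0,0,0,0,0]}'
python3 - <<'E'
from h import *
s=env.state();print(s["ee_pos"],s["gripper_width"],s["force"])
E
```

```text
time_s: 3.45
ee_pos: [484.2, -291.7, 125.5]
ee_rot: [-180.0, 0.0, -3.9]
force: [-0.5, 0.2, -2.3]
gripper_width: 26.0
gripper_force: 30.0
time_s: 3.95
ee_pos: [485.8, -292.8, 218.6]
ee_rot: [179.8, -0.3, -4.0]
force: [0.5, 0.1, -0.5]
gripper_width: 26.1
gripper_force: 30.0
[ 485.75992249 -292.77332288  218.61931783] 26.058440964759516 [ 0.53865598  0.06113225 -0.48747225]
```

```bash
python3 -m jog '{"jaw":[20,20,20,20,20,20,20,20,20,20],"slide":[[0,0,-0.9],[0,0,-0.92],[0,0,-0.92],[0,0,-0.92],[0.06,-0.7,0],[0.06,-0.9,0],[0.06,-0.9,0],[0.06,-0.9,0],[0.06,-0.9,0],[0.06,-0.9,0]],"spin":[0,0,0,0,0,0,0,0,0,0]}'
python3 -m jog '{"jaw":[20,20,20,20,20,20,20,20,20,20],"slide":[[0.06,-0.9,0],[0.06,-0.9,0],[0.06,-0.9,0],[0.06,-0.9,0],[0.06,-0.9,0],[0.06,-0.9,0],[0.06,-0.9,0],[0,-0.8,0],[0,-0.7,0],[0,0,0]],"spin":[0,0,0,0,0,0,0,0,0,0]}'
python3 -m jog '{"jaw":[20,20],"slide":[[0,0,0],[0,0,0]],"spin":[0,0]}'
python3 - <<'E'
from h import *
import pickle
s=env.state();print(s["ee_pos"],s["ee_rot"])
e=np.array(s["ee_pos"])
W=np.zeros((300,800,3),np.uint8)
for i,n in enumerate(("scene","side")):
    m=env.camera_model(n);a=env.grab_frame(n)[...,::-1];cv2.imwrite(f"pics/t_{n}.png",a)
    for lab,X in(("tip",e-[0,0,115]),("col",e-[0,0,60])):print(n,lab,proj(m,X).round(1))
    x,y=proj(m,e-[0,0,130]).astype(int);x0,y0=x-33,y-30
    W[:300,i*400:i*400+330]=cv2.resize(a[y0:y0+60,x0:x0+66],None,fx=5,fy=5,interpolation=2);print("crop origin",x0,y0)
cv2.imwrite("pics/tip1.png",W)
E
```

```text
time_s: 4.95
ee_pos: [505.4, -135.8, 323.6]
ee_rot: [-180.0, 0.2, -4.0]
force: [1.1, -0.5, -0.6]
gripper_width: 25.8
gripper_force: 30.0
time_s: 5.95
ee_pos: [534.1, 97.8, 323.4]
ee_rot: [-180.0, 0.2, -3.8]
force: [-0.7, -0.4, -1.4]
gripper_width: 26.2
gripper_force: 30.0
time_s: 6.15
ee_pos: [534.3, 94.9, 324.7]
ee_rot: [179.9, 0.1, -4.0]
force: [-0.1, 0.4, -0.7]
gripper_width: 25.8
gripper_force: 30.0
[534.26424516  94.86055299 324.68148455] [ 1.79947968e+02  6.80021970e-02 -3.98953061e+00]
scene tip [378.5 203.2]
scene col [380.6 183.8]
crop origin 345 178
side tip [304.3 236. ]
side col [303.3 215.5]
crop origin 271 211
```

View pics/tip1.png

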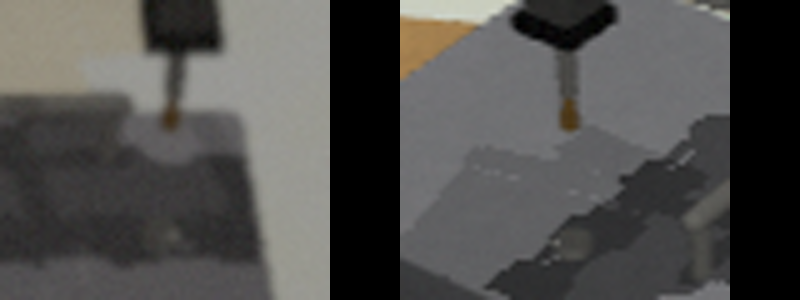

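```bash
python3 -m jog '{"jaw":[20,20,20,20,20,20,20],"slide":[[0,0.0,0.6],[0,0,0.6],[0,0,0.5],[0,0,0.2],[0,0,0.1],[0,0,0.1],[0,0,0]],"spin":[0,0,0,0,0,0,0]}'
python3 -m jog '{"jaw":[20,20,20],"slide":[[0,0,0.08],[0,0,0.04],[0,0,0]],"spin":[0,0,0]}'
python3 -m jog '{"jaw":[20,20,20],"slide":[[0,0,0],[0,0,0],[0,0,0]],"spin":[0,0,0]}'
```

```text
time_s: 6.95
ee_pos: [534.7, 95.5, 262.7]
ee_rot: [-180.0, -0.0, -4.0]
force: [-0.1, -0.7, -1.2]
gripper_width: 26.2
gripper_force: 30.0
time_s: 7.25
ee_pos: [535.0, 95.7, 259.3]
ee_rot: [-180.0, -0.1, -3.9]
force: [0.3, -0.9, 0.8]
gripper_width: 26.3
gripper_force: 30.0
time_s: 7.55
ee_pos: [534.9, 95.7, 259.1]
ee_rot: [-180.0, -0.1, -4.0]
force: [2.2, 0.1, 1.0]
gripper_width: 25.5
gripper_force: 30.0
```

```bash
python3 -m jog '{"jaw":[20,20,20,20],"slide":[[0,0,0.06],[0,0,0],[0,0,0],[0,0,0]],"spin":[0,0,0,0]}'
python3 - <<'E'
from h import *
F=[]
for k in range(6):
    a=env.grab_frame("side");F.append(env.state()["force"][2])
print(np.mean(F),np.std(F));m=env.camera_model("side")
n=env.grab_frame("scene")
W=np.zeros((300,800,3),np.uint8)
W[:,:330]=cv2.resize(n[198:258,345:411,::-1],None,fx=5,fy=5,interpolation=2);W[:,400:730]=cv2.resize(a[226:286,271:337,::-1],None,fx=5,fy=5,interpolation=2)
cv2.imwrite("pics/tip2.png",W)
E
```

```text
time_s: 7.95
ee_pos: [534.7, 95.7, 257.1]
ee_rot: [-180.0, -0.0, -4.0]
force: [0.7, 0.4, 2.0]
gripper_width: 25.8
gripper_force: 30.0
1.1429909610272528 0.31968626960658353
```

View pics/tip2.png

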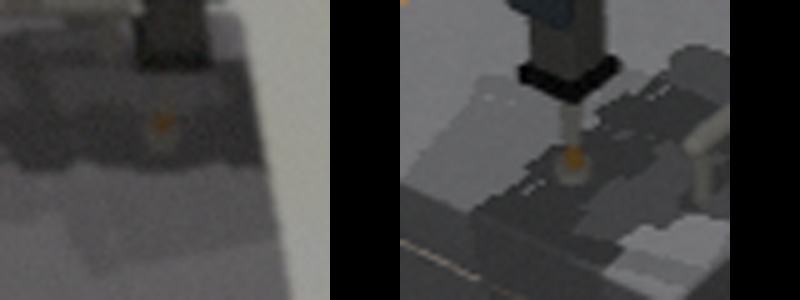

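The tip sits on the front stud in both views (scene crop (162,122), side crop (572,158)), with a net force of about 2 N. Next is the rear stud.

```bash
python3 -m jog '{"jaw":[20,20,20,20,20,20,20,20,20,20],"slide":[[0,0,-0.5],[0,0,-0.5],[0.5,0.68,0],[0.65,0.88,0],[0.65,0.88,0],[0.65,0.88,0],[0.65,0.88,0],[0.5,0.68,0],[0.31,0.4,0],[0,0,0]],"spin":[0,0,0,0,0,0,0,0,0,0]}'
python3 -m jog '{"jaw":[20,20,20,20],"slide":[[0,0,0],[0,0,0.4],[0,0,0.2],[0,0,0]],"spin":[0,0,0,0]}'
python3 -m jog '{"jaw":[20,20,20,20,20,20],"slide":[[0,0,0.2],[0,0,0.1],[0,0,0.1],[0,0,0],[0,0,0],[0,0,0]],"spin":[0,0,0,0,0,0]}'
python3 - <<'E'
from h import *
F=[]
for k in range(5):
    a=env.grab_frame("side");F.append(env.state()["force"][2])
print(np.mean(F),np.std(F),env.state()["ee_pos"]);n=env.grab_frame("scene")
W=np.zeros((300,800,3),np.uint8)
for i,(im,p) in enumerate(((n,(307,255)),(a,(308,208)))):
    W[:,400*i:400*i+330]=cv2.resize(im[p[1]-30:p[1]+30,p[0]-33:p[0]+33,::-1],None,fx=5,fy=5,interpolation=2)
cv2.imwrite("pics/tip3.png",W)
E
```

```text
time_s: 9.3
ee_pos: [640.6, -71.7, 285.7]
ee_rot: [-180.0, 0.2, -4.1]
force: [0.8, 0.3, -0.9]
gripper_width: 26.0
gripper_force: 30.0
time_s: 9.7
ee_pos: [639.4, -69.5, 267.4]
ee_rot: [-180.0, 0.2, -3.9]
force: [-0.3, 0.0, -0.9]
gripper_width: 25.7
gripper_force: 30.0
time_s: 10.3
ee_pos: [640.6, -70.2, 257.4]
ee_rot: [-180.0, -0.0, -4.0]
force: [-0.1, 1.3, 0.2]
gripper_width: 25.5
gripper_force: 30.0
1.0122100188039351 0.33474619158616403 [640.6654329  -70.35108915 257.19302464]
```

View pics/tip3.png

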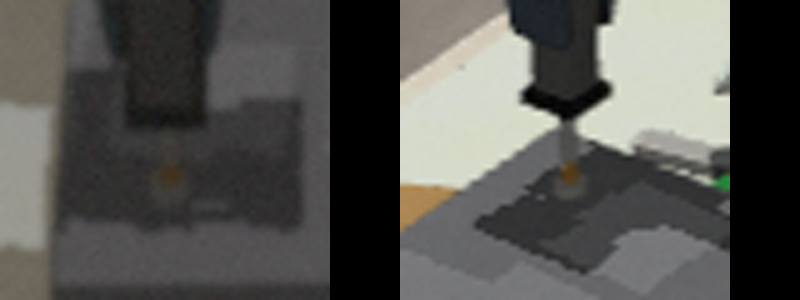

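The tip is on the rear stud in both views, with a net force of about 2 N. Next I return the probe to the stand.

```bash
python3 -m jog '{"jaw":[20,20,20,20,20,20,20,20,20,20],"slide":[[0,0,-0.6],[0,0,-0.9],[0,0,-0.77],[-0.45,0.74,0],[-0.55,0.9,0],[-0.55,0.9,0],[-0.55,0.9,0],[-0.55,0.9,0],[-0.55,0.9,0],[-0.55,0.9,0]],"spin":[0,0,0,0,0,0,0,0,0,0]}'
python3 -m jog '{"jaw":[20,20,20,20,20],"slide":[[-0.5,0.8,0],[-0.46,0.8,0],[0,0,0],[0,0,0],[0,0,0]],"spin":[0,0,0,0,0]}'
python3 - <<'E'
from h import *
a=np.mean([(env.grab_frame("side"),env.state()["ee_pos"])[1] for _ in range(4)],0);print(a,env.state()["ee_rot"])
E
```

```text
time_s: 11.6
ee_pos: [514.5, -248.0, 324.6]
ee_rot: [179.9, 0.1, -4.0]
force: [1.0, 0.3, -0.5]
gripper_width: 26.1
gripper_force: 30.0
time_s: 12.1
ee_pos: [483.9, -292.0, 324.9]
ee_rot: [-180.0, 0.0, -3.9]
force: [0.4, 0.1, -0.7]
gripper_width: 25.8
gripper_force: 30.0
[ 484.08721823 -291.73448553  324.98720744] [ 1.79995840e+02  7.93900435e-03 -3.88001925e+00]
```

```bash
python3 -m jog '{"jaw":[20,20,20,20,20,20,20,20,20,20],"slide":[[-0.03,0,0.9],[0,0,1],[0,0,1],[0,0,0.7],[0,0,0.5],[0,0,0.5],[0,0,0.5],[0,0,0.5],[0,0,0.4],[0,0,0]],"spin":[0,0,0,0,0,0,0,0,0,0]}'
python3 -m jog '{"jaw":[20,20,20,20,20,20],"slide":[[0,0,0.3],[0,0,0.2],[0,0,0.08],[0,0,0.04],[0,0,0],[0,0,0]],"spin":[0,0,0,0,0,0]}'
```

```text
time_s: 13.3
ee_pos: [482.0, -291.4, 143.5]
ee_rot: [-179.9, 0.2, -3.9]
force: [0.1, 0.3, -0.5]
gripper_width: 25.4
gripper_force: 30.0
time_s: 13.9
ee_pos: [482.9, -292.5, 126.9]
ee_rot: [180.0, -0.0, -4.0]
force: [-0.3, 0.4, -0.6]
gripper_width: 26.0
gripper_force: 30.0
```

```bash
python3 -m jog '{"jaw":[20,20,91,91,91,91,91,91,91,91],"slide":[[0,0,0.04],[0,0,0],[0,0,0],[0,0,0],[0,0,0],[0,0,0],[0,0,0],[0,0,0],[0,0,0],[0,0,0]],"spin":[0,0,0,0,0,0,0,0,0,0]}'
python3 -m jog '{"jaw":[91,91,91,91,91,91,91,91,91,91],"slide":[[0,0,0],[0,0,0],[0,0,-0.5],[0,0,-0.9],[0,0,-0.9],[0,0,-0.9],[0,0,-0.9],[0,0,-0.8],[0,0,0],[0,0,0]],"spin":[0,0,0,0,0,0,0,0,0,0]}'
python3 - <<'E'
from h import *
m=env.camera_model("wrist");a=env.grab_frame("wrist")[...,::-1];b=env.grab_frame("side")[...,::-1]
cv2.imwrite("pics/w4.png",a)
x,y=proj(m,(484,-292,110)).astype(int);print(env.state()["ee_pos"],x,y)
W=np.zeros((440,800,3),np.uint8);W[:440,:440]=cv2.resize(a[y-55:y+55,x-55:x+55],None,fx=4,fy=4,interpolation=2);W[:288,460:780]=cv2.resize(b[170:260,360:460],None,fx=3.2,fy=3.2,interpolation=2);cv2.imwrite("pics/put.png",W)
E
```

```text
time_s: 14.9
ee_pos: [482.7, -292.3, 125.4]
ee_rot: [180.0, -0.0, -4.0]
force: [0.4, 0.3, -0.6]
gripper_width: 86.8
gripper_force: 0.0
time_s: 15.9
ee_pos: [482.6, -292.2, 272.1]
ee_rot: [180.0, -0.0, -3.9]
force: [-0.2, 0.2, -0.4]
gripper_width: 91.0
gripper_force: 0.0
[ 482.05510127 -291.89776852  270.76564395] 323 227
```

View pics/put.png

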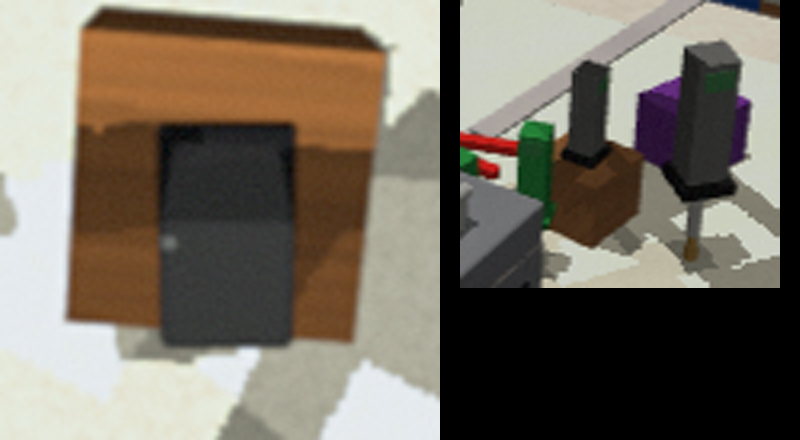

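The probe is back upright and centred in the brown stand, with its collar on the top. Next is the handle.

```bash
python3 -m jog '{"jaw":[91,91,91,91,91,91,91,91,91,91],"slide":[[-0.11,-0.9,-0.3],[-0.1,-0.94,-0.3],[-0.1,-0.94,0],[-0.1,-0.94,0],[-0.1,-0.94,0],[-0.1,-0.94,0],[-0.1,-0.94,0],[-0.1,-0.94,0],[-0.1,-0.94,0],[-0.1,-0.94,0]],"spin":[0,0,0,0,0,0,0,0,0,0]}'
python3 -m jog '{"jaw":[91,91,91,91,91,91,91,91,91,91],"slide":[[-0.1,-0.94,0],[0,0,0],[0,0,0],[0,0,0],[0,0,0],[0,0,0],[0,0,0],[0,0,0],[0,0,0],[0,0,0]],"spin":[0,-1,-1,-1,-1,-1,-1,-1,-1,-1]}'
python3 -m jog '{"jaw":[91,91,91,91,91],"slide":[[0,0,0],[0,0,0],[0,0,0],[0,0,0],[0,0,0]],"spin":[-1,-1,-0.35,0,0]}'
python3 - <<'E'
from h import *
m=env.camera_model("wrist");a=env.grab_frame("wrist")[...,::-1];s=env.state()
cv2.imwrite("pics/w5.png",a);print(s["ee_pos"],s["ee_rot"],s["qpos"])
for X in((470,19,172),(474,90,172),(466.2,-51.8,172)):print(proj(m,X).round())
E
```

```text
time_s: 17.0
ee_pos: [471.0, -8.9, 288.8]
ee_rot: [180.0, 0.2, -4.0]
force: [-0.5, 0.3, -0.3]
gripper_width: 91.1
gripper_force: 0.0
time_s: 18.0
ee_pos: [470.1, 18.2, 288.8]
ee_rot: [-179.8, 0.1, 68.4]
force: [0.1, 0.3, -0.0]
gripper_width: 90.7
gripper_force: 0.0
time_s: 18.5
ee_pos: [470.4, 18.2, 289.4]
ee_rot: [-179.9, 0.0, 86.8]
force: [-0.2, -0.7, -0.1]
gripper_width: 90.5
gripper_force: 0.0
[470.50664563  18.25668426 289.58127963] [-1.79913779e+02  1.02810333e-02  8.67940185e+01] [ 8.25415085e-01  6.93406309e+00  9.64911149e+01 -4.31021859e-03
  7.66615530e+01  4.03240187e+00]
[323. 241.]
[323. 145.]
[323. 324.]
```

View pics/w5.png

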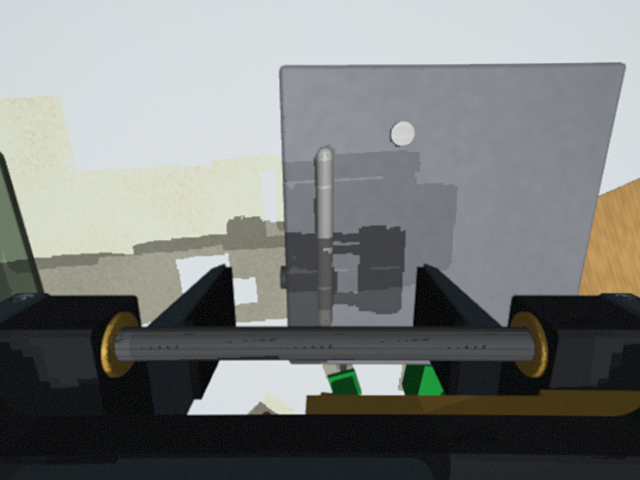

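The wrist view shows the bar running vertically along column 324, rows 148–330, where predicted (323). The fingers straddle it. A quick height check from the scene row comes next.

Run:
```python
from h import *
ms=env.camera_model("scene");mw=env.camera_model("wrist")
g=cv2.imread("pics/scene0.png",0).astype(int);print(g[190:212,342])
w=cv2.imread("pics/w5.png",0).astype(int);print(w[200,310:340])
for z in(165,172,179):print(z,proj(ms,(470.2,19,z)).round(1),proj(mw,(471.7,45,z)).round(1))
md=env.camera_model("side");gs=cv2.imread("pics/side0.png",0).astype(int)
x,y=proj(md,(470.2,19,172)).astype(int);print(x,y,gs[y-10:y+11,x]);print([proj(md,(470.2,19,z)).round(1) for z in (165,172,179)])
```

```text
[145 147 145 146 146 145 138 131 125 108  85  78  88  93  90  88  80  65
  53  59  68  83]
[123 122 121 104  72  62  68  89 111 127 135 147 151 158 162 165 165 158
 156 150 139 123 113 114 121 125 123 125 128 124]
165 [341.7 201.2] [323.3 205.5]
172 [341.7 199. ] [323.3 207.1]
179 [341.8 196.8] [323.2 208.9]
345 241 [103 102 104 104 104 104 105 106 125 147 141 128 110  83  67  95 106 106
 102  92  80]
[array([345.7, 244.3]), array([345.7, 241.8]), array([345.8, 239.4])]
```

Bar height checks out at about 172 mm. I descend with the TCP about 7 mm above the bar axis and close.

```bash
python3 -m jog '{"jaw":[91,91,91,91,91,91,0,0,0,0],"slide":[[0,0,0.9],[0,0,0.9],[0,0,0.9],[0,0,0.6],[0,0,0.38],[0,0,0],[0,0,0],[0,0,0],[0,0,0],[0,0,0]],"spin":[0,0,0,0,0,0,0,0,0,0]}' 45
python3 -m jog '{"jaw":[0,0,0,0,0,0,0,0,0,0],"slide":[[0,0,0],[0,0,0],[0,0,0],[0,0,0],[0,0,0],[0,0,0],[0,0,0],[0,0,0],[0,0,0],[0,0,0]],"spin":[0,0,0,0,0,0,0,0,0,0]}' 45
```

```text
time_s: 19.55
ee_pos: [471.2, 18.3, 180.6]
ee_rot: [179.9, -0.0, 86.8]
force: [-0.2, 0.2, 0.0]
gripper_width: 61.9
gripper_force: 0.0
time_s: 20.55
ee_pos: [470.6, 18.2, 179.9]
ee_rot: [-180.0, 0.0, 86.8]
force: [-1.1, 0.3, 1.7]
gripper_width: 11.0
gripper_force: 45.0
```

```bash
python3 -m jog '{"jaw":[0,0,0,0,0,0,0,0,0],"slide":[[0,0.057,-0.162],[0,0.063,-0.16],[0,0.07,-0.157],[0,0.077,-0.155],[0,0.083,-0.15],[0,0.09,-0.147],[0,0.096,-0.142],[0,0.102,-0.138],[0,0,0]],"spin":[0,0,0,0,0,0,0,0,0]}'
python3 -m jog '{"jaw":[0,0],"slide":[[0,0,0],[0,0,0]],"spin":[0,0]}'
```

```text
time_s: 21.45
ee_pos: [485.4, 17.4, 216.2]
ee_rot: [-179.4, 0.0, 86.8]
force: [-12.0, 1.6, 0.4]
gripper_width: 11.1
gripper_force: 45.0
time_s: 21.65
ee_pos: [485.3, 17.4, 215.9]
ee_rot: [-179.4, 0.0, 86.8]
force: [-11.9, 0.6, -0.6]
gripper_width: 11.0
gripper_force: 45.0
```

The row sizes were halved once too often, so x is about 4 mm ahead of the arc at about 10°. I correct that and continue.

```bash
python3 -m jog '{"jaw":[0,0,0,0,0,0,0,0,0,0],"slide":[[0,-0.13,0],[0,0.175,-0.33],[0,0.195,-0.32],[0,0.19,-0.285],[0,0.207,-0.275],[0,0.215,-0.267],[0,0.228,-0.256],[0,0,0],[0,0,0],[0,0,0]],"spin":[0,0,0,0,0,0,0,0,0,0]}'
```

```text
time_s: 22.65
ee_pos: [521.6, 15.4, 270.0]
ee_rot: [-179.9, 0.0, 86.8]
force: [-7.6, 1.0, -0.2]
gripper_width: 11.1
gripper_force: 45.0
```

```bash
python3 -m jog '{"jaw":[0,0,0,0,0,0,0,0,0,0],"slide":[[0,0.24,-0.25],[0,0.247,-0.237],[0,0.26,-0.225],[0,0.27,-0.212],[0,0.278,-0.203],[0,0.285,-0.19],[0,0,0],[0,0,0],[0,0,0],[0,0,0]],"spin":[0,0,0,0,0,0,0,0,0,0]}'
python3 -m jog '{"jaw":[0,0,0,0,0],"slide":[[0,0,0],[0,0,0],[0,0,0],[0,0,0],[0,0,0]],"spin":[0,0,0,0,0]}'
python3 - <<'E'
from h import *
b=env.grab_frame("side")[...,::-1];a=env.grab_frame("scene")[...,::-1]
W=np.zeros((540,800,3),np.uint8);W[:480,:400]=cv2.resize(b[130:370,220:420],None,fx=2,fy=2);W[:480,400:]=cv2.resize(a[120:360,190:390],None,fx=2,fy=2)[:480,:400];cv2.imwrite("pics/lid.png",W[:480])
e=np.array(env.state()["ee_pos"]);print(e)
# lid angle from TCP (bar ~7.5 below TCP)
c,s=np.cos(np.radians(-3.16)),np.sin(np.radians(-3.16));h=np.array([565+130*c,13.9+130*s]);d=h-e[:2]
print("lid deg",np.degrees(np.arctan2(e[2]-7.5-100,d@[c,s]))-17.75, "r",np.hypot(e[2]-107.5,d@[c,s]))
E
```

```text
time_s: 23.65
ee_pos: [569.4, 12.8, 311.3]
ee_rot: [179.9, 0.0, 86.9]
force: [-8.3, -0.6, 5.6]
gripper_width: 11.0
gripper_force: 45.0
time_s: 24.15
ee_pos: [569.4, 12.8, 311.2]
ee_rot: [179.9, 0.0, 86.9]
force: [-8.1, 0.2, 5.6]
gripper_width: 11.2
gripper_force: 45.0
[569.35980302  12.76777723 311.23625705]
lid deg 40.600037572891814 r 239.3322109806606
```

View pics/lid.png

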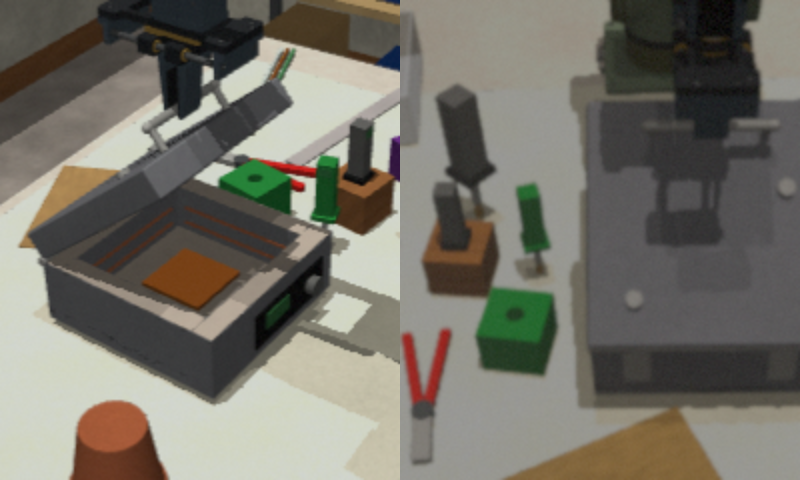

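The lid is held at about 40.6° with the bar between the fingers, steady, and the thermometer is upright in its stand. I'm handing in.

```bash
python3 -c "
from workcell import env
print(env.job_done())"
```

```text
the job is handed in; nothing more can be done
None
```

The thermometer touched the front stud, then the rear stud, and is back upright in its stand. The lid is held at about 40.6° by its bar handle, and the job is handed in, but no verdict came back.

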